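# Peel the top tray off a clinging stack and show it over the light panel

## Task

Fold both flaps of the small carton outwards, well past upright, then take the top tray by its corner tab and peel it off the clinging stack: raise the tab corner first, by about 3 cm while the diagonally opposite corner still rests on the stack, and only then lift the whole tray away, leaving the tray below in the carton. Finish holding the tray in the gripper, level and still, clear above the middle of the light panel at least a hand's breadth over the bench; do not put it down or let go, and leave everything else on the bench where it stands.

Things in the scene. Friction and masses are not known exactly. Their poses are not given: they have to be found in the camera images.
- carton: fixed cardboard carton, 166 (x) x 126 (y) outside, walls 4, holding nested white formed trays, axes along the carton's. Origin: centre of its underside on the bench; z up. The long sides (+y, -y) and far end (+x) are 75 high, the near end (-x, towards the robot) only 56. Stands left or right of the robot's middle line, turned up to 0.5 rad
- flap_left (a joint): flap along the carton's +y side, 150 long x 50 high x 3 thick, hinged on that side's top edge, 75 above the bench. 0 = upright, negative = leaning in over the trays (as found, -0.7 to -0.35), positive = folded outwards (stop at 1.4; 0.6 or more is well past upright). Stiff crease: stays where left; under 1 N at its edge moves it
- flap_right (a joint): the same flap along the carton's -y side, same sense: negative leans in over the trays, positive is folded outwards
- flap_left_hinge (a point): middle of the left flap's hinge line, at the carton's (0, 61, 75); the line runs along the carton's x
- flap_right_hinge (a point): middle of the right flap's hinge line, at the carton's (0, -61, 75)
- flap_left_edge (a point): middle of the left flap's free edge, 50 from its hinge
- flap_right_edge (a point): middle of the right flap's free edge, 50 from its hinge
- top_tray_mid (a point): centre of the top tray, half-way up its 22 depth. White formed tray, 150 (x) x 110 (y) x 22, about 90 g, loose; rim 15 wide, 6 high round a tapered pocket; rim top 11 above this point. At the start 55 above the bench, axes as the carton's, z up. It clings in the stack: the carton's springy tongues (see next_tray_mid) drag on its rim
- tab_mid (a point): centre of the top tray's only pull tab, upright at one corner: 12 thick (tray x) x 28 wide (tray y) x 22 high, at (-67, 30, 22) from top_tray_mid in the tray's axes. Foot on the rim's top, 11 below this point; top 11 above. Grasp it from above across its 12 mm (closing along tray x): the carton's low end leaves room outside
- far_corner (a point): the top tray's rim corner diagonally opposite the tab, underside of the rim: (75, -55, 5) from top_tray_mid in the tray's axes
- next_tray_mid (a point): centre of the next tray, under the top one and 6 lower: loose, same size, no tab; to stay in the carton. Four springy cardboard tongues, 16 x 16, two inside each long side, 55 either way from the carton's middle, squeeze the rims of both trays and hold them by friction, about 6 N in all, until a rim is 8 mm up
- panel_mid (a point): middle of the light panel's upper face: fixed aluminium-framed slab with a white face, 160 (x) x 220 (y) x 17 high, lying on the bench on the other side of the middle line from the carton
- jar: small screw-cap jar, 44 dia x 55 high; loose bystander, origin at the centre of its underside; leave it alone
- marker: grey marker pen, 110 x 15 x 14, lying; loose bystander, origin at the centre of its underside; leave it alone
- reagent: amber bottle, 66 dia x 150 high; loose bystander, origin at the centre of its underside; leave it alone
- tube_rack: white rack with capped tubes, 70 x 160 x 80 high; loose bystander, origin at the centre of its underside; leave it alone
- beaker: clear beaker, 70 dia x 90 high; loose bystander, origin at the centre of its underside; leave it alone
- tape: roll of tape lying flat, 90 dia x 20 high; loose bystander, origin at the centre of its underside; leave it alone

How it is judged:
By the outcome, as a careful person would: the job done as asked, in the order asked, and still so for the second after the job is handed in, while the arm keeps its last pose, push and grip.
It also fails if it takes over 59 s, if anything falls off the work surface, if the arm or the gripper's body presses on something with over 40 N, if the wrist force passes 120 N, or if a joint passes its speed limit or range.

## Robot

A 6-joint arm with a two-finger parallel gripper is mounted at the origin on the work surface. World frame = base frame: x ahead of the robot, y to its left, z up, the work surface at z = 0. Lengths are in mm, angles in rad, forces in N, time in s.
With the tool pointing down it reaches from about 300 to 1000 mm from the base axis. Payload 5.1 kg.
Tool frame: the origin (TCP) lies at the very end of the fingers, on their centre line; the grasp point (between the pads) lies 19 mm behind it; z points along the fingers, y is the direction in which the jaws open and shut (so a half turn about z gives the same grasp; the last joint's range is limited). The gripper opens to 95 mm and grips with 3 to 60 N. Pads are 20 mm wide; open, the fingers measure 119 mm over their backs; the gripper's body (75 mm by 180 mm) begins 59 mm behind the grasp point.
Start: joints at [-1.231, 0.124, 1.65, -0, 1.367, -0.083], TCP at [266.672, -592.765, 214.656] pointing down, gripper open.
Joint ranges: [-2.61, 2.61], [-1.02, 2.33], [0.03, 2.71], [-1.35, 4.49], [0.32, 2.68], [-2.91, 2.91]. Speed limits (rad/s): [2.57, 2.57, 3.14, 3.14, 3.14, 3.14].

## Interface

Orientations are given as a unit quaternion [x, y, z, w].
In Python, from rig import bot gives the robot as it stands.
- The arm moves only by the tool step_arm, never from a script. Its argument "moves" is a list of rows, each an object with "slide": the shift along the tool's x, y, z in units of 0.4 m (1.0 is 0.4 m), a list of three; "turn": the turn, a rotation vector about the tool's x, y, z in units of 30 degrees (1.0 is 30 degrees), a list of three. A call has 1 to 20 rows; each row is the pose to reach, as a shift and turn from the pose commanded when the call began, along the tool's axes at that moment; what a row does not reach only later rows make up. A row lasts 1/10 s, in which the tool goes at most 50 mm and 8.59 degrees, less where a joint would pass 70% of its speed; a pose out of reach is approached as far as the arm can. A call with a number of a shift or a turn outside -1 to 1 is refused whole. A call with a gripper value outside its range is refused whole. "fingers" is the finger opening in mm, from 0 to 95.1, set as the call begins (left out, the last holds). The fingers move at their own pace and stop on an object; "squeeze" is the grip in N (left out, the last holds). Time passes only in rows, so rows that repeat a pose let the fingers close. It gives the time, the measured TCP pose, the force and the opening at its end, in the units of the state.
- bot.get_obs(): the state, without advancing time (a new reading comes with each control period).
- bot.read_camera(name): name is "scene" or "top" or "wrist"; returns the picture (400x640x3 uint8, red, green, blue); there is no depth.
- bot.camera_info(name): a dict with "K" (3x3 intrinsics, pixels), "k1" (the pictures are not rectified: a ray, as slopes to the right and down, at radius r is drawn at 1 + k1 r^2 times it, then the intrinsics apply), "cam_to_world" (4x4, takes a point from camera to world coordinates). Camera axes: x right, y down, z forward; pixel columns grow to the right and rows downward; lengths in mm; the calibration is good to about 2 mm. A picture is of the moment at which its call begins: read the wrist's pose just before it. camera_info takes no time and is no camera call; for the wrist camera it gives the pose at the moment of the call.
- bot.close_job(): hands the job in, once; it reports no verdict.
The state is a dict: "time": time; "qpos": joint angles; "qd": joint speeds; "effort": joint torques, N m; "tool_pos": TCP position; "eef_rot": TCP orientation; "ft_force": force on the tool from outside, world axes, zero at the start; "ft_torque": the same for the moment, N m; "width": finger opening in mm.
Only numpy, scipy, OpenCV 4.12 (cv2) and the standard library are available. Lean on these libraries where they do the work, as an engineer would, in place of code of your own. Each camera call takes 0.05 s, during which the arm holds its last target. There are 200 camera calls.

## Working session

There is one attempt and no reset: what is moved stays moved. The work goes in short steps, Python scripts to look and compute and a tool call to move; the robot and the scene stay as the last step left them, time stands still between calls to the robot, and variables do not carry over. Pictures are saved under pics/ and viewed, about 8 in all and at most 12, crops included, and the job is handed in when it is done.

Besides the shell and the picture viewer there is one more tool, called after "Request:" in YAML: its name, and indented under it one key for each argument. step_arm: Moves the arm, as the interface text tells. Shifts and turns lie within -1 to 1; 1 stands for 0.4 m of shift or 30 degrees of turn. Its arguments: {"type":"object","properties":{"moves":{"type":"array"},"fingers":{"type":"number"},"squeeze":{"type":"number"}},"required":["moves"]}

```bash
mkdir -p pics; ls; cat > h.py <<'E'
import numpy as np, cv2
from scipy.spatial.transform import Rotation as R
from rig import bot
def snap(cam,name):
    i=bot.camera_info(cam); im=bot.read_camera(cam); cv2.imwrite(f'pics/{name}.png',im[:,:,::-1]); return im,i
def ray(i,u,v):
    K=np.array(i['K']);d=np.array([(u-K[0,2])/K[0,0],(v-K[1,2])/K[1,1]]);p=d.copy()
    for _ in range(20): p=d/(1+i['k1']*(p@p))
    T=np.array(i['cam_to_world']); return T[:3,3],T[:3,:3]@np.array([p[0],p[1],1])
def at(i,u,v,z):
    o,d=ray(i,u,v); return o+d*(z-o[2])/d[2]
def proj(i,P):
    P=np.atleast_2d(P);T=np.array(i['cam_to_world']);c=(P-T[:3,3])@T[:3,:3];s=c[:,:2]/c[:,2:]
    s=s*(1+i['k1']*(s**2).sum(1,keepdims=True));K=np.array(i['K']);return s*[K[0,0],K[1,1]]+K[:2,2]
E
python3 - <<'E'
from h import *
for c in('top','scene'):
    im,i=snap(c,c+'0'); print(c,i)
print(bot.get_obs())
E
```

```text
pics
top {'K': array([[410.86375925,   0.        , 318.13750439],
       [  0.        , 410.86375925, 201.42793336],
       [  0.        ,   0.        ,   1.        ]]), 'k1': 0.010965471137844792, 'cam_to_world': array([[ 7.21224826e-03, -9.96888825e-01,  7.84898343e-02,
         4.57615394e+02],
       [-9.99851911e-01, -8.41558592e-03, -1.50111586e-02,
         1.42139671e+01],
       [ 1.56249942e-02, -7.83699466e-02, -9.96801892e-01,
         1.08213625e+03],
       [ 0.00000000e+00,  0.00000000e+00,  0.00000000e+00,
         1.00000000e+00]])}
scene {'K': array([[413.9574151 ,   0.        , 324.64071983],
       [  0.        , 413.9574151 , 197.21622151],
       [  0.        ,   0.        ,   1.        ]]), 'k1': -0.07899113632199471, 'cam_to_world': array([[ 4.65972605e-01,  7.27966678e-01, -5.02925489e-01,
         1.03467759e+03],
       [ 8.84698509e-01, -3.74761652e-01,  2.77240422e-01,
        -2.63110365e+02],
       [ 1.33446021e-02, -5.74123872e-01, -8.18659698e-01,
         9.04995212e+02],
       [ 0.00000000e+00,  0.00000000e+00,  0.00000000e+00,
         1.00000000e+00]])}
{'time': 0.1, 'qpos': array([-1.23057316e+00,  1.24441953e-01,  1.65151393e+00, -2.67466539e-05,
        1.36749157e+00, -8.26085724e-02]), 'qd': array([ 0.00037111, -0.00159804, -0.00423748,  0.00168303, -0.00110387,
        0.00060213]), 'effort': array([ 4.50334528e-04, -4.18878722e+01, -3.61097395e+01,  7.77229713e-02,
        4.61439730e-02, -6.69533097e-05]), 'tool_pos': array([ 266.49443536, -592.23309122,  213.52252739]), 'eef_rot': array([ 9.77733793e-01,  2.09847015e-01, -1.32112393e-04, -9.18032411e-04]), 'ft_force': array([-0.5885413 , -0.04402186,  0.33452229]), 'ft_torque': array([-0.0295734 , -0.07211926,  0.04197298]), 'width': 95.42821514626641}
```

View pics/top0.png

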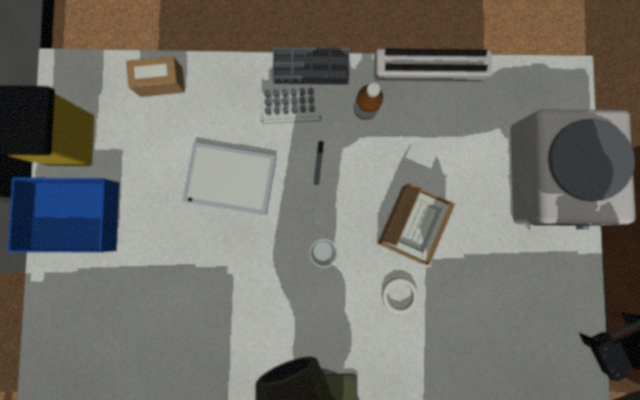

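View pics/scene0.png

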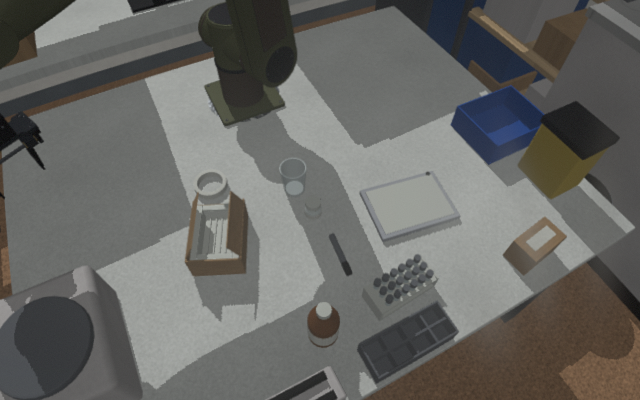

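The top view shows the carton around (417,223), the tape roll at (400,294), the beaker at (322,252) and the panel at (230,177). In the scene view the carton is around (217,235). I'll enlarge both.

```bash
python3 - <<'E'
import cv2,numpy as np
a=cv2.imread('pics/top0.png')[175:275,365:465];b=cv2.imread('pics/scene0.png')[175:285,170:260]
a=cv2.resize(a,(400,400),interpolation=cv2.INTER_CUBIC);b=cv2.resize(b,(400,489),interpolation=cv2.INTER_CUBIC)
o=np.zeros((489,800,3),np.uint8);o[:400,:400]=a;o[:,400:]=b;cv2.imwrite('pics/crop0.png',o)
E
```

```text
(no output)
```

View pics/crop0.png

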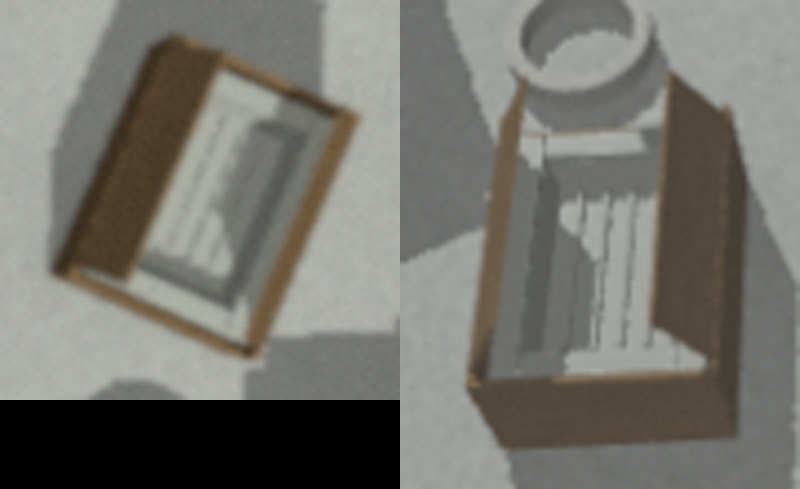

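```bash
python3 - <<'E'
from h import *
from scipy.optimize import least_squares
it,isc=bot.camera_info('top'),bot.camera_info('scene')
obs=[(it,408.75,184.5,(83,63,75)),(it,454.25,203.2,(83,-63,75)),(it,379.3,243,(-83,63,75)),(it,428.75,263.7,(-83,-63,75)),
(isc,186.9,261.6,(83,-63,75)),(isc,245.4,258.7,(83,63,75)),(isc,193.6,275.6,(83,-63,0)),(isc,245.8,273.3,(83,63,0))]
def W(p,q): c,s=np.cos(p[2]),np.sin(p[2]); return np.array([p[0]+c*q[0]-s*q[1],p[1]+s*q[0]+c*q[1],q[2]])
f=lambda p:np.concatenate([proj(i,W(p,q))[0]-[u,v] for i,u,v,q in obs])
r=least_squares(f,[450,-220,-.4],loss='soft_l1',x_scale=[100,100,.3]);print(r.x);print(r.fun.reshape(-1,2).round(1) if 0 else f(r.x).reshape(-1,2).round(1))
# panel corners, objects
for u,v in[(195,139),(276,151),(267,213),(184,199)]:print('panel',at(it,u,v,17).round())
print('tape',at(it,400,294,10).round(),'beaker',at(it,322,252,45).round(), 'marker',at(it,319,162,14).round(),'reag',at(it,374,90,150).round())
print(at(isc,293,190,0).round(), at(isc,212,186,20).round(), 'jar?',at(isc,313,210,20).round())
p=r.x
for c,i,col in(('top',it,(0,0,255)),('scene',isc,(0,0,255))):
    im=cv2.resize(cv2.imread(f'pics/{c}0.png'),None,fx=4,fy=4,interpolation=cv2.INTER_CUBIC)
    def line(a,b,col):
        A,B=[(proj(i,W(p,q))[0]*4+1.5).round().astype(int) for q in(a,b)];cv2.line(im,tuple(map(int,A)),tuple(map(int,B)),col,1)
    for z in(0,75):
        P=[(83,63,z),(83,-63,z),(-83,-63,z),(-83,63,z)]
        for a,b in zip(P,P[1:]+P[:1]): line(a,b,col)
    P=[(75,55,66),(75,-55,66),(-75,-55,66),(-75,55,66)]
    for a,b in zip(P,P[1:]+P[:1]): line(a,b,(255,0,0))
    for s in(1,-1):
        for k,a in enumerate((-.35,-.7)):
            y=s*(61+50*np.sin(a));z=75+50*np.cos(a);line((75,y,z),(-75,y,z),(0,255,255*k))
    P=[(-61,16,88),(-61,44,88),(-73,44,88),(-73,16,88)]
    for a,b in zip(P,P[1:]+P[:1]): line(a,b,(255,0,255))
    cv2.imwrite(f'pics/ov_{c}.png',im)
a=cv2.imread('pics/ov_top.png')[690:1090,1460:1860];b=cv2.imread('pics/ov_scene.png')[700:1130,680:1040]
o=np.zeros((430,760,3),np.uint8);o[:400,:400]=a;o[:,400:]=b;cv2.imwrite('pics/ov.png',o)
E
```

```text
[ 4.86906173e+02 -2.46222318e+02 -4.18241871e-01]
[[-1.  -3. ]
 [ 0.2 -0.7]
 [ 1.5 -0.2]
 [-0.7  0.6]
 [-1.3 -0.3]
 [-3.1 -0.1]
 [ 0.4 -0.2]
 [ 1.3 -0.5]]
panel [703. 322.  17.]
panel [673. 110.  17.]
panel [510. 130.  17.]
panel [545. 345.  17.]
tape [ 304. -215.   10.] beaker [412. -12.  45.] marker [646.  -3.  14.] reag [ 792. -128.  150.]
[419. -22.   0.] [ 321. -213.   20.] jar? [513.  -8.  20.]
```

View pics/ov.png

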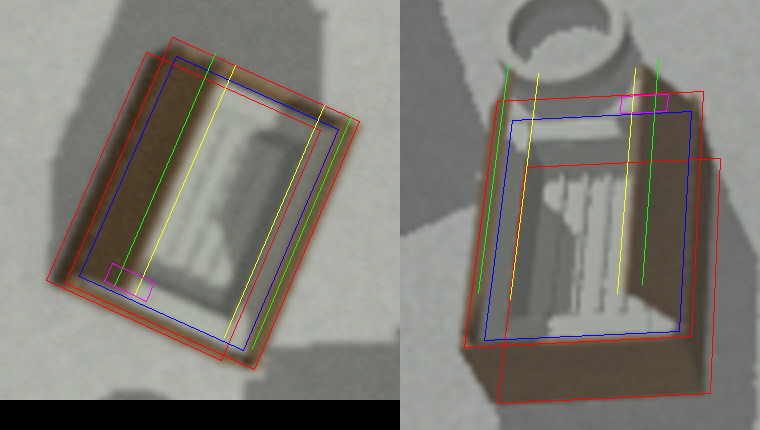

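The fitted carton pose is about (487, -246) with yaw -0.42. The left flap reads about -0.6 and the right about -0.35. I'll move above the carton and refine with the wrist camera.

Request:
step_arm:
  moves:
    - {"slide":[0.1,-0.065,-0.05],"turn":[0,0,-0.15]}
    - {"slide":[0.2,-0.13,-0.1],"turn":[0,0,-0.3]}
    - {"slide":[0.3,-0.2,-0.1],"turn":[0,0,-0.45]}
    - {"slide":[0.4,-0.26,-0.1],"turn":[0,0,-0.6]}
    - {"slide":[0.5,-0.33,-0.1],"turn":[0,0,-0.75]}
    - {"slide":[0.6,-0.4,-0.1],"turn":[0,0,-0.9]}
    - {"slide":[0.7,-0.46,-0.1],"turn":[0,0,-1]}
    - {"slide":[0.8,-0.53,-0.1],"turn":[0,0,-1]}
    - {"slide":[0.86,-0.56,-0.1],"turn":[0,0,-1]}
    - {"slide":[0.86,-0.56,-0.1],"turn":[0,0,-1]}
    - {"slide":[0.86,-0.56,-0.1],"turn":[0,0,-1]}
  fingers: 0
  squeeze: 30

```text
time: 1.2
tool_pos: [488.4, -247.0, 254.2]
eef_rot: [0.89, 0.456, -0.0, -0.0]
ft_force: [-0.5, -0.4, -0.7]
width: 12.6
```

Request:
step_arm:
  moves:
    - {"slide":[0,0,0],"turn":[0,0,-0.2]}
    - {"slide":[0,0,0],"turn":[0,0,-0.4]}
    - {"slide":[0,0,0],"turn":[0,0,-0.4]}
    - {"slide":[0,0,0],"turn":[0,0,-0.4]}
    - {"slide":[0,0,0],"turn":[0,0,-0.4]}

```text
time: 1.7
tool_pos: [488.1, -248.0, 254.6]
eef_rot: [0.838, 0.545, -0.0, -0.0]
ft_force: [-0.1, 1.2, 0.8]
width: 0.2
```

```bash
python3 - <<'E'
from h import *
o=bot.get_obs();print(o['time'],o['tool_pos'],R.from_quat(o['eef_rot']).as_matrix().round(3).tolist(),o['ft_force'])
im,i=snap('wrist','w0');print(np.array(i['cam_to_world']).round(2).tolist())
E
```

```text
1.7 [ 488.07213909 -247.96867453  254.55611583] [[0.406, 0.914, -0.0], [0.914, -0.406, -0.0], [-0.0, -0.0, -1.0]] [-0.14554541  1.23534612  0.79939198]
[[0.91, -0.39, -0.1, 513.98], [-0.4, -0.89, -0.21, -188.2], [-0.0, 0.24, -0.97, 424.11], [0.0, 0.0, 0.0, 1.0]]
```

View pics/w0.png

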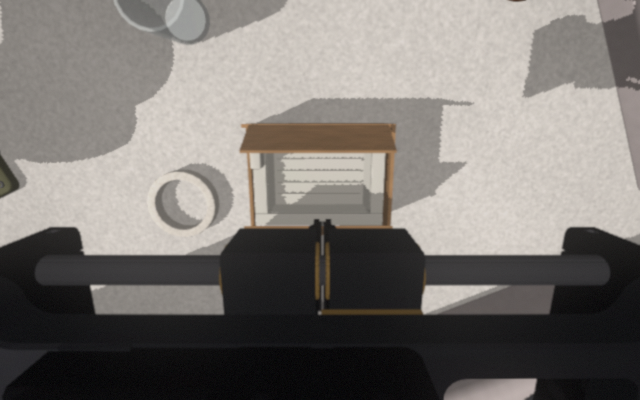

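The wrist view shows the left flap's hinge line at (244,124)–(396,125) and its free edge at y=152. The tape is at (182,202) and the fingertips are over the right side.

```bash
python3 - <<'E'
from h import *
i=bot.camera_info('wrist')
p=[486.9,-246.2,-.418]
c,s=np.cos(p[2]),np.sin(p[2]);M=np.array([[c,s],[-s,c]])
for n,u,v,z in[('hingeL near',244,124,75),('hingeL far',396,125,75),('edge near',243,152,116),('edge far',396,152,116),('far wall out',396,200,75),('far wall out',395,150,75),('near wall outer',248,225,56),('near wall outer',249,170,56),('near wall inner',254,200,56),('far wall inner',387,200,75)]:
    P=at(i,u,v,z);print(n,P.round(),(M@(P[:2]-p[:2])).round(1))
im=cv2.imread('pics/w0.png')[110:240,230:410];cv2.imwrite('pics/w0c.png',cv2.resize(im,(800,578),interpolation=cv2.INTER_CUBIC))
E
```

```text
hingeL near [ 436. -159.   75.] [-82.4  59.2]
hingeL far [ 584. -225.   75.] [80.2 58.5]
edge near [ 432. -185.  116.] [-75.   33.4]
edge far [ 567. -245.  116.] [72.4 33.8]
far wall out [ 555. -303.   75.] [ 84.9 -24.3]
far wall out [ 574. -250.   75.] [80.6 31.9]
near wall outer [ 381. -266.   56.] [-88.7 -60.9]
near wall outer [ 413. -206.   56.] [-84.    6.6]
near wall inner [ 402. -241.   56.] [-79.9 -29.5]
far wall inner [ 545. -299.   75.] [ 74.7 -24.3]
```

View pics/w0c.png

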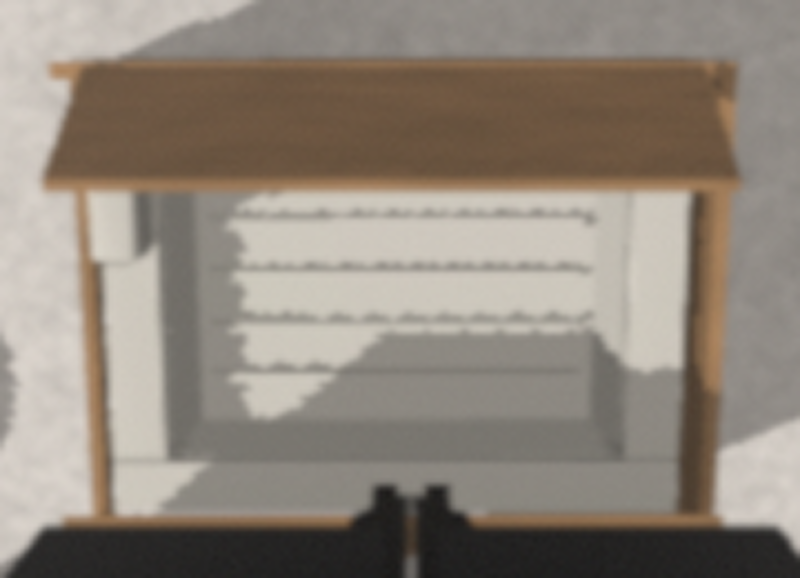

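Request:
step_arm:
  moves:
    - {"slide":[-0.02,0,0.1],"turn":[0,0,0]}
    - {"slide":[-0.02,0,0.2],"turn":[0,0,0]}
    - {"slide":[-0.02,0,0.3],"turn":[0,0,0]}
    - {"slide":[-0.02,0,0.37],"turn":[0,0,0]}
    - {"slide":[-0.02,0,0.4],"turn":[0,0,0]}
    - {"slide":[0.01,0,0.4],"turn":[0,0,0]}
    - {"slide":[0.04,0,0.4],"turn":[0,0,0]}
    - {"slide":[0.07,0,0.4],"turn":[0,0,0]}
    - {"slide":[0.1,0,0.4],"turn":[0,0,0]}
    - {"slide":[0.13,0,0.4],"turn":[0,0,0]}
    - {"slide":[0.16,0,0.4],"turn":[0,0,0]}
    - {"slide":[0.19,0,0.4],"turn":[0,0,0]}
    - {"slide":[0.22,0,0.4],"turn":[0,0,0]}
    - {"slide":[0.24,0,0.4],"turn":[0,0,0]}
    - {"slide":[0.25,0,0.4],"turn":[0,0,0]}
    - {"slide":[0.25,0,0.4],"turn":[0,0,0]}
    - {"slide":[0.25,0,0.4],"turn":[0,0,0]}

```text
time: 3.45
tool_pos: [528.7, -155.9, 94.6]
eef_rot: [0.838, 0.546, -0.0, -0.0]
ft_force: [0.2, -0.3, 0.7]
width: 0.7
```

Request:
step_arm:
  moves:
    - {"slide":[-0.05,0,0],"turn":[0,0,0]}
    - {"slide":[-0.12,0,0],"turn":[0,0,0]}
    - {"slide":[-0.2,0,0],"turn":[0,0,0]}
    - {"slide":[-0.27,0,0],"turn":[0,0,0]}
    - {"slide":[-0.3,0,0],"turn":[0,0,0]}
    - {"slide":[-0.33,0,0],"turn":[0,0,0]}
    - {"slide":[-0.36,0,0],"turn":[0,0,0]}
    - {"slide":[-0.39,0,0],"turn":[0,0,0]}
    - {"slide":[-0.42,0,0],"turn":[0,0,0]}
    - {"slide":[-0.45,0,0],"turn":[0,0,0]}
    - {"slide":[-0.48,0,0],"turn":[0,0,0]}
    - {"slide":[-0.5,0,0],"turn":[0,0,0]}
    - {"slide":[-0.5,0,0],"turn":[0,0,0]}
    - {"slide":[-0.5,0,0],"turn":[0,0,0]}

```text
time: 4.85
tool_pos: [448.1, -339.1, 94.7]
eef_rot: [0.838, 0.546, -0.0, 0.0]
ft_force: [0.7, -0.2, 0.1]
width: 0.5
```

Request:
step_arm:
  moves:
    - {"slide":[0,0,-0.1],"turn":[0,0,0]}
    - {"slide":[0,0,-0.2],"turn":[0,0,0]}
    - {"slide":[0.05,0,-0.3],"turn":[0,0,0]}
    - {"slide":[0.1,-0.05,-0.35],"turn":[0,0,0]}
    - {"slide":[0.1,-0.1,-0.35],"turn":[0,0,0]}
    - {"slide":[0.1,-0.1,-0.35],"turn":[0,0,0]}
    - {"slide":[0.1,-0.1,-0.35],"turn":[0,0,0]}
  fingers: 40

```text
time: 5.55
tool_pos: [427.8, -285.8, 234.4]
eef_rot: [0.838, 0.546, 0.0, 0.0]
ft_force: [0.6, 0.6, -0.2]
width: 39.4
```

```bash
python3 - <<'E'
from h import *
o=bot.get_obs();print(o['time'],o['tool_pos'],o['width'])
im,i=snap('wrist','w1');np.save('w1T.npy',i['cam_to_world'])
cv2.imwrite('pics/w1c.png',cv2.resize(im[60:260,200:460,::-1],(780,600),interpolation=cv2.INTER_CUBIC))
E
```

```text
5.55 [ 427.77712488 -285.82312305  234.38024367] 39.426441813461494
```

View pics/w1c.png

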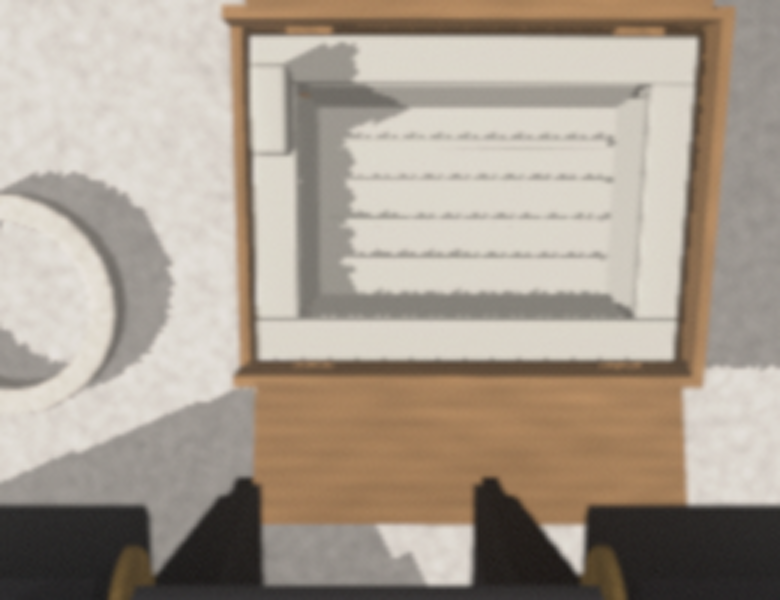

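```bash
python3 - <<'E'
from h import *
i=bot.camera_info('wrist');o=bot.get_obs();t=o['tool_pos'];print(np.abs(np.load('w1T.npy')-i['cam_to_world']).max())
g=lambda u,v,z:at(i,200+u/3-.3,60+v/3-.3,z)
C=[g(250,36,66),g(698,38,66),g(676,360,66),g(258,358,66)]
mod=np.array([(-75,55),(75,55),(75,-55),(-75,-55)])
m=np.mean(C,0)[:2];e=np.array(C)[:,:2]-m
yaw=np.arctan2((mod[:,0]*e[:,1]-mod[:,1]*e[:,0]).sum(),(mod*e).sum());print('tray mid',m,'yaw',yaw)
c,s=np.cos(yaw),np.sin(yaw);M=np.array([[c,-s],[s,c]]);print((e@M).round(1))
T=np.array([g(252,65,88),g(287,65,88),g(289,153,88),g(254,153,88)])[:,:2];print('tab pts tray frame',((T-m)@M).round(1))
tab=T.mean(0);print('tab',tab,'pred',m+M@[-67,30])
# carton top outer corners
for u,v in[(225,18),(733,15),(703,380),(238,378)]:print('carton',((g(u,v,75)[:2]-m)@M).round(1))
# flap edges: free edge right at v~522, z guess
for a in(.9,1.1,1.3):print(a,61+50*np.sin(a),((g(470,522,75+50*np.cos(a))[:2]-m)@M).round(1))
Rt=R.from_quat(o['eef_rot']).as_matrix();P=m+M@[-67,30]
print('slide to tab mean',(Rt.T@np.r_[(tab+P)/2-t[:2],69-t[2]]/400).round(4),'toolyaw',np.arctan2(Rt[1,1],Rt[0,1]))
E
```

```text
0.35314869006384697
tray mid [ 482.7266089  -248.12560665] yaw -0.4154924457218371
[[-74.8  54.5]
 [ 74.3  54.2]
 [ 75.3 -54.6]
 [-74.8 -54.2]]
tab pts tray frame [[-71.8  43. ]
 [-60.8  43. ]
 [-60.7  16.4]
 [-71.8  16.4]]
tab [ 434.05376026 -194.21792729] pred [ 433.53634145 -193.63416155]
carton [-81.6  58.8]
carton [82.1 60. ]
carton [ 82.4 -60. ]
carton [-80.9 -59.7]
0.9 100.16634548137418 [  -1.6 -101.5]
1.1 105.56036800307177 [  -0.6 -104.6]
1.3 109.17790927085966 [   0.4 -108.1]
slide to tab mean [ 0.2165 -0.0788  0.4125] toolyaw -0.4148339519364277
```

Request:
step_arm:
  moves:
    - {"slide":[0.08,-0.03,0],"turn":[0,0,0]}
    - {"slide":[0.16,-0.06,0.05],"turn":[0,0,0]}
    - {"slide":[0.216,-0.079,0.15],"turn":[0,0,0]}
    - {"slide":[0.216,-0.079,0.25],"turn":[0,0,0]}
    - {"slide":[0.216,-0.079,0.32],"turn":[0,0,0]}
    - {"slide":[0.216,-0.079,0.36],"turn":[0,0,0]}
    - {"slide":[0.216,-0.079,0.39],"turn":[0,0,0]}
    - {"slide":[0.216,-0.079,0.41],"turn":[0,0,0]}
    - {"slide":[0.216,-0.079,0.41],"turn":[0,0,0]}
    - {"slide":[0.216,-0.079,0.41],"turn":[0,0,0]}

```text
time: 6.6
tool_pos: [434.2, -194.7, 71.3]
eef_rot: [0.838, 0.546, 0.0, 0.0]
ft_force: [-0.1, 0.1, 0.3]
width: 39.9
```

Request:
step_arm:
  moves:
    - {"slide":[0,0,0],"turn":[0,0,0]}
    - {"slide":[0,0,0],"turn":[0,0,0]}
    - {"slide":[0,0,0],"turn":[0,0,0]}
    - {"slide":[0,0,0],"turn":[0,0,0]}
    - {"slide":[0,0,0],"turn":[0,0,0]}
    - {"slide":[0,0,0],"turn":[0,0,0]}
    - {"slide":[0,0,0],"turn":[0,0,0]}
    - {"slide":[0,0,0],"turn":[0,0,0]}
  fingers: 0
  squeeze: 35

```text
time: 7.4
tool_pos: [433.9, -194.5, 71.0]
eef_rot: [0.838, 0.546, 0.0, 0.0]
ft_force: [0.4, 0.1, 1.8]
width: 12.0
```

```bash
cat > peel.py <<'E'
from h import *
o=bot.get_obs();t=o['tool_pos'];Rt=R.from_quat(o['eef_rot']).as_matrix();print(o['time'],t,o['width'],o['ft_force'],o['ft_torque'])
yaw=-.4155;c,s=np.cos(yaw),np.sin(yaw);M=np.array([[c,-s],[s,c]])
tr=np.r_[482.7,-248.1]; tr[:]=t[:2]-M@[-67,30]
piv=np.r_[tr+M@[75,-55],60.]
d=M@np.array([142,-85.]);d/=np.hypot(*d)   # tab -> far corner
ax=np.cross([0,0,1.],-np.r_[d,0]); ax=-ax   # sign checked by rise
for deg in(1,2,3,4,5,6,7,8,9,10,10.5):
    Q=R.from_rotvec(ax*np.radians(deg)).as_matrix()
    n=piv+Q@(t-piv)
    print(deg,'rise',(n-t)[2].round(1),'slide',(Rt.T@(n-t)/400).round(4),'turn',(Rt.T@(ax*deg)/30).round(4))
E
python3 peel.py
```

```text
7.4 [ 433.89958578 -194.45894299   71.0163594 ] 11.978514276419142 [0.43013285 0.13112836 1.83967543] [-0.05481023 -0.09252804 -0.05853454]
1 rise 2.9 slide [-0.0003  0.0005 -0.0072] turn [0.0286 0.0171 0.    ]
2 rise 5.8 slide [-0.0006  0.0011 -0.0144] turn [0.0572 0.0343 0.    ]
3 rise 8.6 slide [-0.001   0.0017 -0.0216] turn [0.0858 0.0514 0.    ]
4 rise 11.5 slide [-0.0015  0.0025 -0.0288] turn [0.1144 0.0685 0.    ]
5 rise 14.4 slide [-0.002   0.0034 -0.036 ] turn [1.43e-01 8.57e-02 1.00e-04]
6 rise 17.2 slide [-0.0026  0.0044 -0.0431] turn [1.716e-01 1.028e-01 1.000e-04]
7 rise 20.1 slide [-0.0033  0.0056 -0.0502] turn [2.001e-01 1.199e-01 1.000e-04]
8 rise 22.9 slide [-0.004   0.0068 -0.0573] turn [2.287e-01 1.371e-01 1.000e-04]
9 rise 25.8 slide [-0.0048  0.0081 -0.0644] turn [2.573e-01 1.542e-01 1.000e-04]
10 rise 28.6 slide [-0.0057  0.0095 -0.0714] turn [2.859e-01 1.713e-01 1.000e-04]
10.5 rise 30.0 slide [-0.0061  0.0103 -0.0749] turn [3.002e-01 1.799e-01 1.000e-04]
```

The grip closed at 12.0 mm, which is the tab's thickness. I'll peel about the far corner, in two parts.

Request:
step_arm:
  moves:
    - {"slide":[0,0,-0.004],"turn":[0.015,0.009,0]}
    - {"slide":[0,0.001,-0.007],"turn":[0.029,0.017,0]}
    - {"slide":[0,0.001,-0.011],"turn":[0.043,0.026,0]}
    - {"slide":[-0.001,0.001,-0.014],"turn":[0.057,0.034,0]}
    - {"slide":[-0.001,0.001,-0.018],"turn":[0.072,0.043,0]}
    - {"slide":[-0.001,0.002,-0.022],"turn":[0.086,0.051,0]}
    - {"slide":[-0.001,0.002,-0.025],"turn":[0.1,0.06,0]}
    - {"slide":[-0.0015,0.0025,-0.029],"turn":[0.114,0.069,0]}
    - {"slide":[-0.002,0.003,-0.032],"turn":[0.129,0.077,0]}
    - {"slide":[-0.002,0.0035,-0.036],"turn":[0.143,0.086,0]}
    - {"slide":[-0.0023,0.004,-0.04],"turn":[0.157,0.094,0]}
    - {"slide":[-0.0026,0.0044,-0.043],"turn":[0.172,0.103,0]}
    - {"slide":[-0.003,0.005,-0.047],"turn":[0.186,0.111,0]}
    - {"slide":[-0.0033,0.0056,-0.05],"turn":[0.2,0.12,0]}
    - {"slide":[-0.0036,0.006,-0.054],"turn":[0.215,0.128,0]}
    - {"slide":[-0.004,0.0068,-0.057],"turn":[0.229,0.137,0]}
    - {"slide":[-0.0044,0.0075,-0.061],"turn":[0.243,0.146,0]}
    - {"slide":[-0.0048,0.008,-0.0644],"turn":[0.257,0.154,0]}
    - {"slide":[-0.0048,0.008,-0.0644],"turn":[0.257,0.154,0]}
    - {"slide":[-0.0048,0.008,-0.0644],"turn":[0.257,0.154,0]}

```text
time: 9.4
tool_pos: [435.9, -197.5, 96.4]
eef_rot: [0.835, 0.545, -0.003, -0.078]
ft_force: [-0.4, -0.6, -0.7]
width: 12.0
```

```bash
python3 - <<'E'
from h import *
o=bot.get_obs();print(o['time'],o['tool_pos'],o['width'],o['ft_force'],o['ft_torque'],R.from_quat(o['eef_rot']).as_matrix()[:,2])
im,i=snap('wrist','w2');np.save('w2T.npy',i['cam_to_world']);im2,_=snap('scene','s2')
a=cv2.resize(im[:,130:600],(470,400));b=cv2.resize(im2[175:285,170:260],(327,400),interpolation=cv2.INTER_CUBIC)
cv2.imwrite('pics/p2.png',np.hstack([a,b])[:,:,::-1])
E
```

```text
9.4 [ 435.91218797 -197.54396561   96.40045216] 11.955451105950827 [-0.36856301 -0.64827178 -0.72252444] [-0.02747098 -0.24300051  0.05586554] [-0.08988155  0.12715964 -0.98780146]
```

View pics/p2.png

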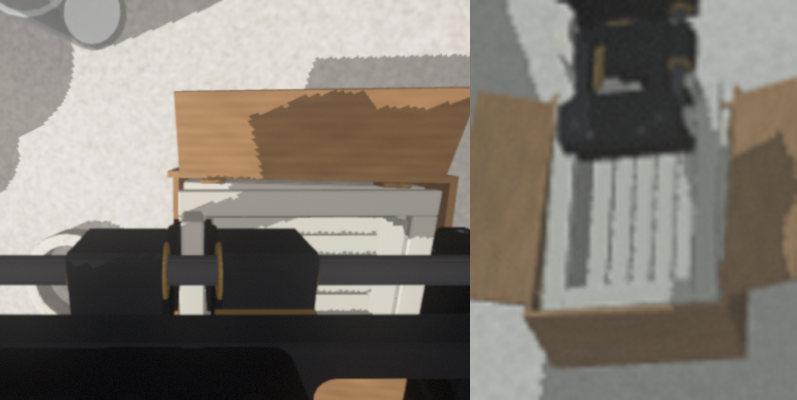

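The wrist and scene views show both flaps folded out and the tray's near rim raised, with the far end still down in the carton. The tab is up about 25 mm, so I'll finish the peel to 30 mm.

Request:
step_arm:
  moves:
    - {"slide":[-0.0001,0.0003,-0.0036],"turn":[0.014,0.009,0]}
    - {"slide":[-0.0003,0.0005,-0.0072],"turn":[0.029,0.017,0]}
    - {"slide":[-0.0004,0.0008,-0.0108],"turn":[0.043,0.026,0]}
    - {"slide":[-0.0004,0.0008,-0.0108],"turn":[0.043,0.026,0]}
    - {"slide":[-0.0004,0.0008,-0.0108],"turn":[0.043,0.026,0]}
    - {"slide":[-0.0004,0.0008,-0.0108],"turn":[0.043,0.026,0]}
    - {"slide":[-0.0004,0.0008,-0.0108],"turn":[0.043,0.026,0]}

```text
time: 10.2
tool_pos: [436.4, -198.3, 100.6]
eef_rot: [0.834, 0.544, -0.003, -0.091]
ft_force: [1.5, -0.1, -1.1]
width: 11.9
```

```bash
python3 - <<'E'
from h import *
o=bot.get_obs();Rt=R.from_quat(o['eef_rot']).as_matrix();t=o['tool_pos'];print(o['time'],t,o['width'],o['ft_force'],o['ft_torque'])
print('up 100mm slide',(Rt.T@[0,0,.25]).round(4))
# far corner if rigid in grip: at grasp TCP (433.9,-194.46,71.0), R0 level
yaw=-.4155;c,s=np.cos(yaw),np.sin(yaw);M=np.array([[c,-s],[s,c]])
R0=R.from_quat([.838,.546,0,0]).as_matrix();p=R0.T@np.r_[M@[142,-85],60-71.0];print('far',t+Rt@p-(np.r_[433.9,-194.46,71]+R0@p))
# level correction
q=R.from_matrix(R0.T@Rt).as_rotvec();print('tilt deg',np.degrees(q),'level turn',(-q/np.radians(30)).round(4))
E
```

```text
10.2 [ 436.40182963 -198.25497228  100.61429484] 11.943073233875296 [ 1.48781811 -0.1415222  -1.13517261] [-0.08081293 -0.25847041  0.03733623]
up 100mm slide [ 0.0234 -0.039  -0.2458]
far [-0.12105543  0.1807954  -0.3001165 ]
tilt deg [ 8.98728298  5.38750244 -0.05293274] level turn [-0.2996 -0.1796  0.0018]
```

The tab has risen 30 mm, and the far corner is predicted still at rest. Next is lifting straight up.

Request:
step_arm:
  moves:
    - {"slide":[0.0005,-0.0008,-0.005],"turn":[0,0,0]}
    - {"slide":[0.001,-0.0016,-0.01],"turn":[0,0,0]}
    - {"slide":[0.0014,-0.0024,-0.015],"turn":[0,0,0]}
    - {"slide":[0.0019,-0.0032,-0.02],"turn":[0,0,0]}
    - {"slide":[0.0024,-0.004,-0.025],"turn":[0,0,0]}
    - {"slide":[0.0029,-0.0048,-0.03],"turn":[0,0,0]}
    - {"slide":[0.0038,-0.0063,-0.04],"turn":[0,0,0]}
    - {"slide":[0.0048,-0.008,-0.05],"turn":[0,0,0]}
    - {"slide":[0.006,-0.01,-0.063],"turn":[0,0,0]}
    - {"slide":[0.0076,-0.0127,-0.08],"turn":[0,0,0]}
    - {"slide":[0.0095,-0.016,-0.1],"turn":[0,0,0]}
    - {"slide":[0.0124,-0.0206,-0.13],"turn":[0,0,0]}
    - {"slide":[0.0157,-0.026,-0.165],"turn":[0,0,0]}
    - {"slide":[0.019,-0.0317,-0.2],"turn":[0,0,0]}
    - {"slide":[0.0223,-0.0371,-0.234],"turn":[0,0,0]}
    - {"slide":[0.025,-0.042,-0.265],"turn":[0,0,0]}
    - {"slide":[0.027,-0.045,-0.285],"turn":[0,0,0]}
    - {"slide":[0.028,-0.0468,-0.295],"turn":[0,0,0]}
    - {"slide":[0.028,-0.0468,-0.295],"turn":[0,0,0]}
    - {"slide":[0.028,-0.0468,-0.295],"turn":[0,0,0]}

```text
time: 12.2
tool_pos: [436.1, -198.0, 220.0]
eef_rot: [0.834, 0.544, -0.004, -0.092]
ft_force: [0.3, -0.2, -1.8]
width: 12.2
```

Request:
step_arm:
  moves:
    - {"slide":[0,0,-0.02],"turn":[-0.04,-0.02,0]}
    - {"slide":[0,0,-0.04],"turn":[-0.08,-0.05,0]}
    - {"slide":[0,0,-0.06],"turn":[-0.12,-0.07,0]}
    - {"slide":[0,0,-0.08],"turn":[-0.16,-0.1,0]}
    - {"slide":[0,0,-0.1],"turn":[-0.2,-0.12,0]}
    - {"slide":[0,0,-0.11],"turn":[-0.24,-0.14,0]}
    - {"slide":[0,0,-0.12],"turn":[-0.27,-0.165,0]}
    - {"slide":[0,0,-0.12],"turn":[-0.3,-0.18,0]}
    - {"slide":[0,0,-0.12],"turn":[-0.3,-0.18,0]}
    - {"slide":[0,0,-0.12],"turn":[-0.3,-0.18,0]}

```text
time: 13.2
tool_pos: [441.2, -205.2, 267.3]
eef_rot: [0.838, 0.546, -0.0, -0.0]
ft_force: [-0.2, 0.7, -1.0]
width: 11.5
```

```bash
cat > chk.py <<'E'
import sys
from h import *
n=sys.argv[1]
o=bot.get_obs();Rt=R.from_quat(o['eef_rot']).as_matrix();t=o['tool_pos'];print(o['time'],t,o['width'],o['ft_force'],o['ft_torque'],Rt.round(3).tolist())
im,i=snap('wrist','w'+n);im2,_=snap('scene','s'+n);im3,_=snap('top','t'+n)
a=im[:,100:540];b=im2[110:290,150:330] if n=='3' else im2[90:290,270:470];b=cv2.resize(b,(200,200),interpolation=cv2.INTER_CUBIC)
c=im3[160:280,340:480] if n=='3' else im3[90:230,150:310];c=cv2.resize(c,(200,200),interpolation=cv2.INTER_CUBIC)
cv2.imwrite(f'pics/p{n}.png',np.hstack([a,np.vstack([b,c])])[:,:,::-1])
# panel slide: keep orientation, tray mid over (607,227)
R0=np.array([[.406,.914,0],[.914,-.406,0],[0,0,-1]])
off=Rt@R0.T@np.r_[np.array([[.915,.4036],[-.4036,.915]])@[67,-30],0]
print('tray mid now',t+off,'slide units to panel',(Rt.T@(np.r_[607,227,t[2]]-t-off)/400).round(3))
E
python3 chk.py 3
```

```text
13.2 [ 441.18453336 -205.19660946  267.33685322] 11.518199821311057 [-0.24136904  0.69879391 -1.00411287] [ 0.00181047 -0.03749074  0.02358333] [[0.403, 0.915, -0.001], [0.915, -0.403, 0.0], [0.0, -0.001, -1.0]]
tray mid now [ 490.5602336  -259.53741928  267.28492739] slide units to panel [ 1.23  -0.224  0.   ]
```

View pics/p3.png

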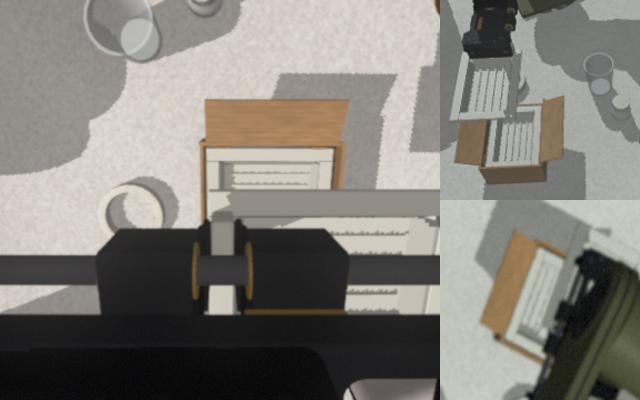

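The top tray is in the gripper, the next tray is still in the carton, and the bystanders haven't moved. I'll carry it to the panel.

Request:
step_arm:
  moves:
    - {"slide":[0.01,-0.002,0],"turn":[0,0,0]}
    - {"slide":[0.03,-0.005,0],"turn":[0,0,0]}
    - {"slide":[0.06,-0.011,0],"turn":[0,0,0]}
    - {"slide":[0.1,-0.018,0],"turn":[0,0,0]}
    - {"slide":[0.15,-0.027,0],"turn":[0,0,0]}
    - {"slide":[0.2,-0.036,0],"turn":[0,0,0]}
    - {"slide":[0.25,-0.045,0],"turn":[0,0,0]}
    - {"slide":[0.3,-0.055,0],"turn":[0,0,0]}
    - {"slide":[0.35,-0.064,0],"turn":[0,0,0]}
    - {"slide":[0.4,-0.073,0],"turn":[0,0,0]}
    - {"slide":[0.45,-0.082,0],"turn":[0,0,0]}
    - {"slide":[0.5,-0.091,0],"turn":[0,0,0]}
    - {"slide":[0.55,-0.1,0],"turn":[0,0,0]}
    - {"slide":[0.6,-0.109,0],"turn":[0,0,0]}

```text
time: 14.75
tool_pos: [498.2, 33.7, 267.9]
eef_rot: [0.837, 0.547, 0.0, -0.0]
ft_force: [0.0, 0.6, -1.6]
width: 11.6
```

Request:
step_arm:
  moves:
    - {"slide":[0.05,-0.009,0],"turn":[0,0,0]}
    - {"slide":[0.1,-0.018,0],"turn":[0,0,0]}
    - {"slide":[0.15,-0.027,0],"turn":[0,0,0]}
    - {"slide":[0.2,-0.036,0],"turn":[0,0,0]}
    - {"slide":[0.25,-0.046,0],"turn":[0,0,0]}
    - {"slide":[0.3,-0.055,0],"turn":[0,0,0]}
    - {"slide":[0.35,-0.064,0],"turn":[0,0,0]}
    - {"slide":[0.4,-0.073,0],"turn":[0,0,0]}
    - {"slide":[0.45,-0.082,0],"turn":[0,0,0]}
    - {"slide":[0.5,-0.091,0],"turn":[0,0,0]}
    - {"slide":[0.54,-0.098,0],"turn":[0,0,0]}
    - {"slide":[0.575,-0.105,0],"turn":[0,0,0]}
    - {"slide":[0.6,-0.109,0],"turn":[0,0,0]}
    - {"slide":[0.615,-0.112,0],"turn":[0,0,0]}
    - {"slide":[0.625,-0.114,0],"turn":[0,0,0]}
    - {"slide":[0.63,-0.115,0],"turn":[0,0,0]}
    - {"slide":[0.63,-0.115,0],"turn":[0,0,0]}
    - {"slide":[0.63,-0.115,0],"turn":[0,0,0]}
    - {"slide":[0.63,-0.115,0],"turn":[0,0,0]}
    - {"slide":[0.63,-0.115,0],"turn":[0,0,0]}

```text
time: 16.75
tool_pos: [557.8, 280.7, 267.9]
eef_rot: [0.838, 0.546, 0.0, 0.0]
ft_force: [0.6, 0.2, -0.3]
width: 11.8
```

```bash
python3 chk.py 4
```

```text
16.75 [557.7835744  280.7006757  267.90450833] 11.804125745125218 [ 0.59437788  0.17257243 -0.25914804] [ 0.01189567 -0.00748131  0.0281221 ] [[0.404, 0.915, 0.0], [0.915, -0.404, 0.0], [0.0, 0.0, -1.0]]
tray mid now [607.13068118 226.33387396 267.9064073 ] slide units to panel [ 0.001 -0.001  0.   ]
```

View pics/p4.png

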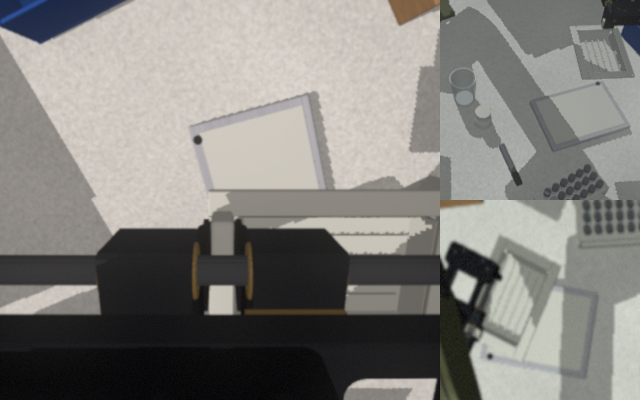

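The tray hangs over the panel and looks offset only by parallax. I'll overlay the predicted level outline to confirm position and level.

```bash
python3 - <<'E'
from h import *
c,s=np.cos(-.4155),np.sin(-.4155);M=np.array([[c,-s],[s,c]]);out=[]
for cam,(y0,y1,x0,x1) in(('top',(90,230,150,290)),('scene',(80,220,370,510))):
    i=bot.camera_info(cam);im=cv2.resize(cv2.imread(f'pics/{"ts"[cam=="scene"]}4.png')[y0:y1,x0:x1],(400,400),interpolation=cv2.INTER_CUBIC)
    for q,z in((((-75,55),(75,55),(75,-55),(-75,-55)),263),):
        P=np.array([np.r_[M@k+[607,226.3],z] for k in q]);p=((proj(i,P)-[x0,y0]+.5)*400/140).round().astype(int)
        cv2.polylines(im,[p.reshape(-1,1,2).astype(np.int32)],True,(0,0,255),1)
    out.append(im)
cv2.imwrite('pics/p5.png',np.hstack(out));o=bot.get_obs();print(o['qd'].round(4),o['width'])
E
```

```text
[-0.0004  0.0009 -0.0006 -0.0003 -0.0022  0.0009] 11.771070418435684
```

View pics/p5.png

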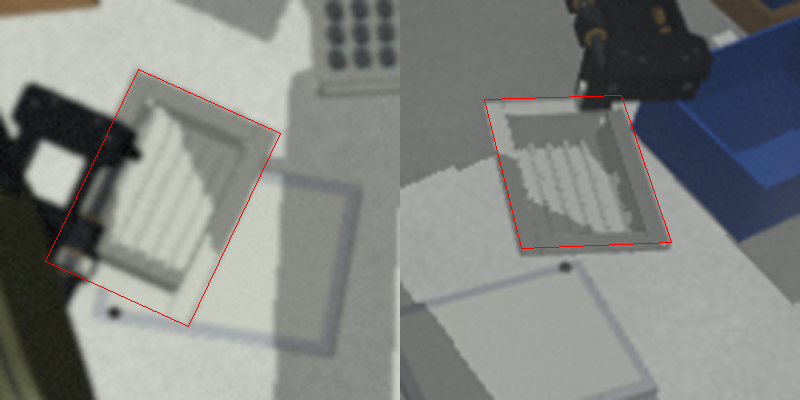

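The outline predicted for a level, centred tray matches both views to within a pixel or two, and the arm is at rest. Handing in.

```bash
python3 -c "
from rig import bot
print(bot.close_job())"
```

```text
the job is handed in; nothing more can be done
None
```

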